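# Light the specimen with the swing lamp

## Task

First push the swing lamp round on its post until its square head hangs centrally over the grey-blue specimen tray. Then draw the prod out of its sleeve by its thin neck, lay it down on the worktop, take it again by its blue handle, reach under the lamp head's lip with the upturned toe and push the hidden red switch up until it stays fully in. Leave the lamp over the tray and lay the prod down on the bare worktop; do not shift the tray or disturb the jars and the banana.

Things in the scene. Friction and masses are not known exactly. Their poses are not given: they have to be found in the camera images.
- lamp_head (a point): Centre of the lamp head's lower edge, 170 mm up. The head is a white box 130 x 130 mm, z 170 to 210, open below with an 8 mm lip 26 mm deep all round, the switch hidden amid it. Axes turn with the arm: along own +x a bar (22 mm wide, z 196 to 210) leads to the upright post 250 mm away (foot 124 mm wide, top z 218) on which it swings either way; 2 N moves it, friction holds it.
- switch_face (a point): Centre of the underside of the red push switch, a disc 32 mm across in the middle of the lamp head, facing down. When off it is 177 mm above the worktop, 7 mm above the lip's lower edge; it goes up.
- lamp_switch (a joint): Upward travel of the switch (m): 0 = off, 0.008 = fully in = on. It has no spring and stays where it is pushed; about 1.5 N moves it.
- prod: Loose prod 200 mm long, 0.1 kg, lying along its own x, upturned toe at +x. Origin on its underside, 94 mm from the toe's axis. Blue ribbed handle 28 mm wide, 20 mm high from x = -100 to +18 mm; then a metal neck 16 mm wide, 12 mm high to x = 96 mm, where a round toe with a black rubber cap 16 mm across stands up to 46 mm above the underside.
- prod_toe (a point): Top of the prod's rubber toe, at (94, 0, 46) mm in the prod's frame; same axes as the prod.
- prod_neck (a point): Middle of the neck's part that sticks out of the sleeve, at (60, 0, 6) mm in the prod's frame.
- prod_handle (a point): Middle of the blue handle, at (-41, 0, 10) mm in the prod's frame.
- sleeve: Fixed grey sleeve 134 x 52 x 36 mm on the worktop, open below and at its mouth (x = 64 mm), closed at back and top. Origin on the worktop near its centre; own +x points out of the mouth. Inside 38 mm wide, 30 mm high. The prod starts with its handle inside, same axes, its origin about 43 mm ahead of the sleeve's; about 70 mm of neck and the toe show; drawn out 125 mm it is clear.
- tray: Loose grey-blue dissection tray 208 (own x) x 159 (own y) x 46 mm, 0.35 kg, with a pale specimen in it, below the lamp's circle. Origin at the centre of its underside.
- jar_a: Bystander, behind and right of the tray: specimen jar with yellow lid, 51 mm across, 59 mm high; origin at its foot's centre.
- jar_open: Bystander: small clear open jar, 46 mm across, 55 mm high; origin at its foot's centre.
- banana: Bystander: opened banana 78 x 194 x 49 mm lying on the worktop, right of the tray.
Things that resemble listed ones, but are neither listed nor needed, are in the scene too. What is shaped like the sleeve but pink is not meant.

How it is judged:
By the outcome, as a careful person would: the job done as asked, in the order asked, and still so for the second after the job is handed in, with the robot touching nothing.
It also fails if it takes over 70 s, if anything falls off the work surface, if the arm or the gripper's body presses on something with over 40 N, if the wrist force passes 120 N, or if a joint passes its speed limit or range.

## Robot

A 7-joint arm with a two-finger parallel gripper is mounted at the origin on a cart in front of the work surface, level with it; the furniture and walls round the work are solid. World frame = base frame: x ahead of the robot, y to its left, z up, the work surface at z = 0. Lengths are in m, angles in rad, forces in N, time in s.
With the tool pointing down it reaches from about 0.425 to 1.025 m from the base axis. Payload 9.4 kg.
Tool frame: the origin (TCP) lies at the very end of the fingers, on their centre line; the grasp point (between the pads) lies 19 mm behind it; z points along the fingers, y is the line along which they close (so a half turn about z gives the same grasp; the last joint's range is limited). The gripper opens to 85 mm and grips with 20 to 120 N. Pads are 22 mm wide; open, the fingers measure 114 mm over their backs; the gripper's body (76 mm by 85 mm) begins 54 mm behind the grasp point. The pads swing forward as they close: fully open they stand 13 mm farther back than shut.
Start: joints at [1.245, 0.599, -0.003, 1.599, 0.002, 0.943, -0.08], TCP at [0.179, -0.703, 0.231] pointing down, gripper open.
Joint ranges: [-2.57, 2.57], [-0.35, 1.97], [-1.29, 1.29], [0.11, 2.56], [-1.05, 4.19], [0.11, 1.86], [-2.63, 2.63]. Speed limits (rad/s): [2.22, 2.22, 3.01, 3.01, 3.14, 3.14, 3.14].

## Interface

Orientations are given as a rotation vector (axis times angle).
In Python, from station import robot, viewer gives the robot as it stands.
- The arm moves only by the tool servo_tool, never from a script. Its argument "series" is a list of rows, each a list of 3 entries, a list of its own where there are three numbers: the turn, a rotation vector about the tool's x, y, z in rad, then the shift along the tool's x, y, z in cm, then the opening, from 0 (shut) to 1 (fully open). In form: [[[ax, ay, az], [tx, ty, tz], grip], ...]. A call has 1 to 12 rows; each row shifts and turns the commanded pose from where the row before left it, along the tool's axes as they then stand; what a row does not reach is not made up. A row lasts 1/8 s, in which the tool goes at most 62.5 mm and 10.7 degrees, less where a joint would pass 70% of its speed; a pose out of reach is approached as far as the arm can. A call is refused whole if a number of a shift passes 6.25 or a number of a turn 0.188, either way. A call with a gripper value outside its range is refused whole. The fingers move at their own pace and stop on an object; the grip force is fixed at half the most. Time passes only in rows, so rows that do not move let the fingers close. It gives the time, the measured TCP pose, the force, the opening and the grip force at its end, in the units of the state.
- robot.read_state(): the state, without advancing time (a new reading comes with each control period).
- viewer.get_image(name): name is "side" or "top"; returns a dict with "image" (420x560x3 uint8, blue, green, red), "mtx" (3x3 intrinsics, pixels), "rvec" (rotation vector, rad) and "tvec" (3), from world to camera coordinates, as OpenCV has them. Camera axes: x right, y down, z forward; pixel columns grow to the right and rows downward; lengths in m; the calibration is good to about 2 mm. A picture is of the moment at which its call begins. There is no depth.
- robot.sign_off(): hands the job in; it is judged then, once.
The state is a dict: "t": time; "joint_pos": joint angles; "dq": joint speeds; "tau": joint torques, N m; "ee_pos": TCP position; "ee_rot": TCP orientation; "force": force on the tool from outside, world axes, zero at the start; "wrist_torque": the same for the moment, N m; "finger_gap": opening from 0.0 (shut) to 1.0 (fully open); "grip_force": force on a finger pad.
Only numpy, scipy, OpenCV 4.12 (cv2) and the standard library are available. Lean on these libraries where they do the work, as an engineer would, in place of code of your own. Each camera call takes 0.05 s, during which the arm holds its last target. There are 200 camera calls.

## Working session

There is one attempt and no reset: what is moved stays moved. The work goes in short steps, Python scripts to look and compute and a tool call to move; the robot and the scene stay as the last step left them, time stands still between calls to the robot, and variables do not carry over. Pictures are saved under pics/ and viewed, at most 10 in all, crops included, and the job is handed in when it is done.

Besides the shell and the picture viewer there is one more tool, called after "Emit:" as name([rows], argument=value, ...), one row to a line, values as JSON. servo_tool: Moves the arm, as the interface text tells. Its arguments: {"type":"object","properties":{"series":{"type":"array","items":{"type":"array"}}},"required":["series"]}

```bash
mkdir -p pics; cat > h.py <<'E'
import numpy as np, cv2
from station import robot, viewer
from scipy.spatial.transform import Rotation as R
def grab(n,f=None):
    d=viewer.get_image(n)
    if f: cv2.imwrite('pics/'+f,d['image'])
    return d
def ray(d,u,v,z):
    Rm=cv2.Rodrigues(np.array(d['rvec'],float))[0]; t=np.array(d['tvec'],float).ravel()
    c=-Rm.T@t; w=Rm.T@np.linalg.inv(d['mtx'])@np.array([u,v,1.])
    return c+w*(z-c[2])/w[2]
def proj(d,p):
    return cv2.projectPoints(np.array(p,float).reshape(-1,3),np.array(d['rvec'],float),np.array(d['tvec'],float),np.array(d['mtx'],float),None)[0].reshape(-1,2)
E
python3 - <<'E'
from h import *
a=grab('top');b=grab('side')
cv2.imwrite('pics/t0.png',cv2.resize(a['image'],(800,600),interpolation=cv2.INTER_CUBIC))
cv2.imwrite('pics/s0.png',cv2.resize(b['image'],(800,600),interpolation=cv2.INTER_CUBIC))
for d in(a,b):
    Rm=cv2.Rodrigues(np.array(d['rvec'],float))[0];print(-Rm.T@np.array(d['tvec']).ravel(),Rm[2])
s=robot.read_state();print(s)
print(R.from_rotvec(s['ee_rot']).as_matrix())
E
```

```text
[ 0.43720548 -0.09140568  0.9690543 ] [ 0.15929852 -0.0062876  -0.98721044]
[ 0.49207803 -0.87395173  0.64642487] [ 0.12013168  0.82719586 -0.54892202]
{'t': 0.1, 'joint_pos': array([ 1.24535722,  0.60004111, -0.00254259,  1.60005534,  0.00178558,
        0.94291351, -0.0798305 ]), 'dq': array([ 0.00039803, -0.00178468, -0.00083787, -0.00151751, -0.0008255 ,
        0.00042913, -0.00051776]), 'tau': array([ 6.97122494e-03, -7.77995610e+01,  1.57079291e+00, -2.58624637e+01,
        1.27464518e-02,  5.56094354e-03, -5.65710124e-06]), 'ee_pos': array([ 0.17836684, -0.70227401,  0.23050427]), 'ee_rot': array([-3.11595012e+00, -3.89569720e-01,  4.62553927e-04]), 'force': array([0.70383203, 0.30931735, 0.15561993]), 'wrist_torque': array([-0.00159174,  0.02554175, -0.01860418]), 'grip_force': 0.0, 'finger_gap': 1.0022688963194828}
[[ 9.69218924e-01  2.46200045e-01 -4.64031344e-04]
 [ 2.46200452e-01 -9.69218010e-01  1.33683678e-03]
 [-1.20618262e-04 -1.40993223e-03 -9.99998999e-01]]
```

View pics/t0.png

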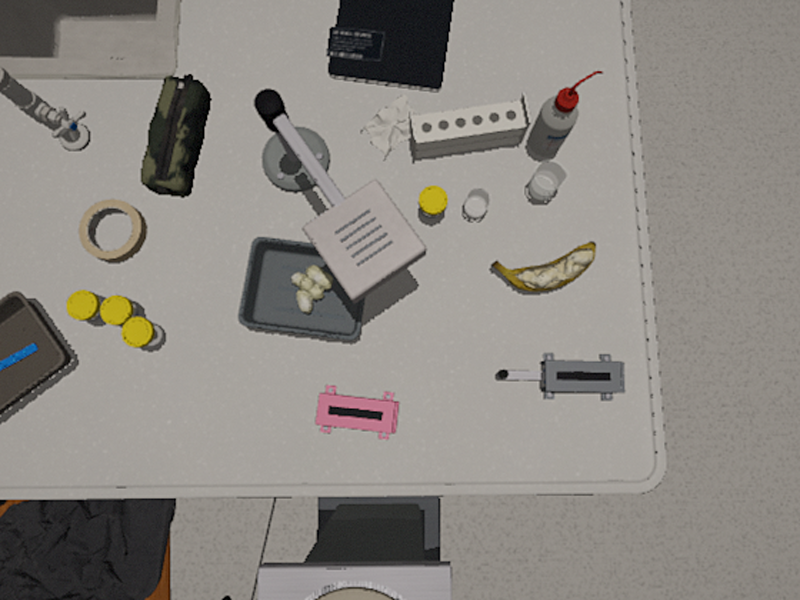

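View pics/s0.png

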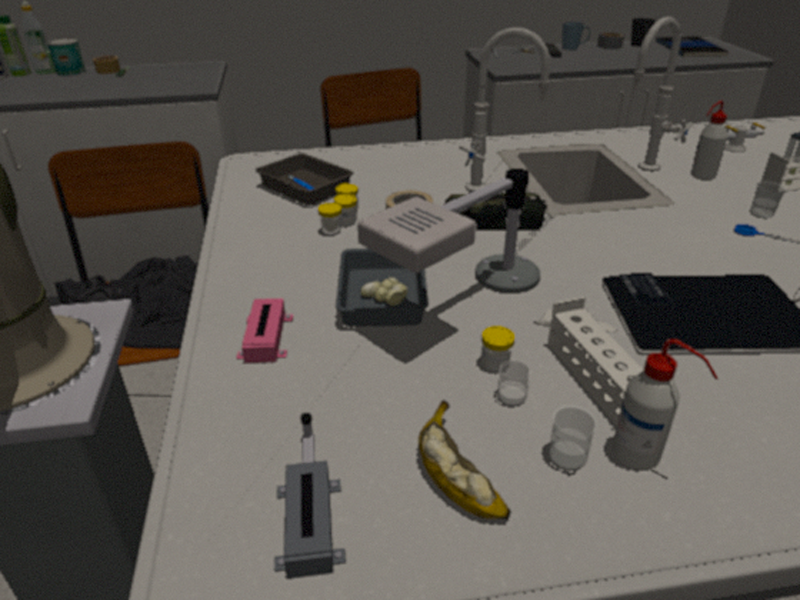

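Top view: the lamp head is at about (365,240), its post hub at (269,103), and the tray around (305,288). There are two sleeves, pink at (357,412) and grey at (583,377). The grey one has a neck and toe at (502,374), so it fits the description. The brown tray at far left (20,355) is a lookalike. The grey-blue one with the pale specimen is the one meant.

```bash
python3 - <<'E'
from h import *
a=grab('top')
im=a['image']
c1=cv2.resize(im[60:245,155:305],(480,592),interpolation=cv2.INTER_CUBIC) #3.2x
c2=cv2.resize(im[240:290,340:445],(315*1,150),interpolation=cv2.INTER_CUBIC) #3x
b=grab('side')['image']
c3=cv2.resize(b[280:410,180:250],(238,442),interpolation=cv2.INTER_CUBIC) #3.4x
o=np.zeros((592,800,3),np.uint8);o[:,:480]=c1;o[:150,483:798]=c2;o[150:592,483:721]=c3
cv2.imwrite('pics/c1.png',o)
E
```

```text
(no output)
```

View pics/c1.png

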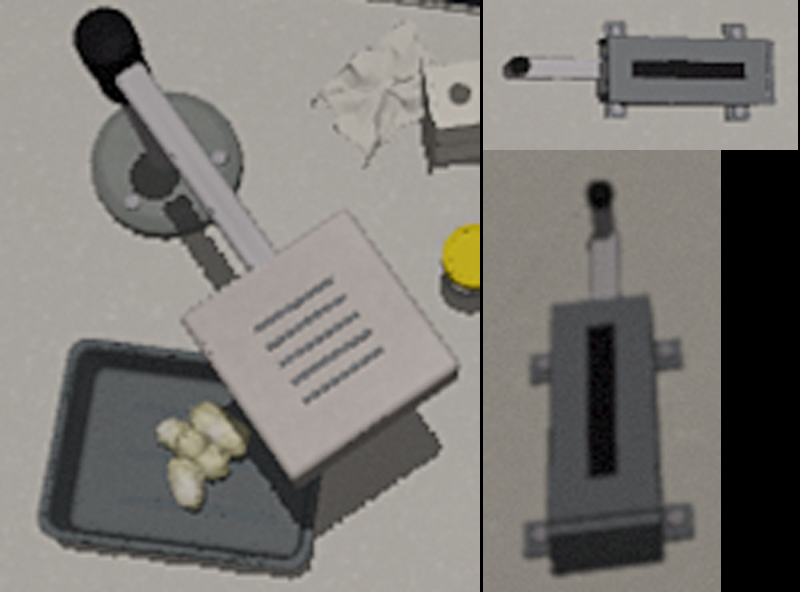

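```bash
python3 - <<'E'
from h import *
np.set_printoptions(precision=4,suppress=True)
a=grab('top');b=grab('side')
f=lambda x,y,z:ray(a,155+x/3.2,60+y/3.2,z)[:2]
g=lambda x,y,z:ray(a,340+(x-483)/3,240+y/3,z)[:2]
s=lambda x,y,z:ray(b,180+(x-483)/3.4,280+(y-150)/3.4,z)[:2]
H=np.array([f(*p,.21) for p in[(182,317),(345,211),(459,363),(295,472)]])
print('head',H,H.mean(0),np.linalg.norm(np.diff(H,axis=0,append=H[:1]),axis=1))
print('posttop',f(107,38,.218),'foot',f(167,163,.01))
hc=H.mean(0)
for P in (f(107,38,.218),f(167,163,.01)): print(np.linalg.norm(P-hc),np.degrees(np.arctan2(*(P-hc)[::-1])))
L=[f(74,350,.046),f(42,520,.046)];B=[f(55,540,.046),f(295,573,.046)];T=[f(85,340,.046),f(215,353,.046)]
print('tray L',L,'B',B,'T',T)
for n,e in(('L',L),('B',B),('T',T)): d=e[1]-e[0];print(n,np.degrees(np.arctan2(d[1],d[0])))
print('sleeve top view',[g(*p,.036) for p in[(609,38),(766,40),(772,103),(608,103)]])
print('toe',g(522,64,.046),g(516,67,.046),g(510,70,.03))
print('neck', [g(*p,.012) for p in [(535,59),(535,78),(597,60),(597,79)]])
print('side sleeve',[s(*p,.036) for p in[(552,303),(648,297),(662,522),(548,530)]],'toe',s(600,187,.046))
print('lamp side',)
E
```

```text
head [[ 0.6639  0.0572]
 [ 0.7338 -0.046 ]
 [ 0.6326 -0.1181]
 [ 0.5637 -0.0152]] [ 0.6485 -0.0305] [0.1247 0.1243 0.1239 0.1237]
posttop [0.8501 0.1087] foot [0.8542 0.1116]
0.2450213749827956 34.634539502630446
0.2500161197786238 34.64296002428998
tray L [array([0.6873, 0.1716]), array([0.556 , 0.1908])] B [array([0.5408, 0.1805]), array([0.5145, 0.0007])] T [array([0.6952, 0.1635]), array([0.6841, 0.0634])]
L 171.67299698452834
B -98.3080478583552
T -96.3055328330007
sleeve top view [array([ 0.4799, -0.3227]), array([ 0.4772, -0.4486]), array([ 0.4273, -0.45  ]), array([ 0.4285, -0.3194])]
toe [ 0.4596 -0.2504] [ 0.4573 -0.2456] [ 0.4553 -0.2433]
neck [array([ 0.4644, -0.2671]), array([ 0.449 , -0.2665]), array([ 0.4631, -0.3179]), array([ 0.4477, -0.3172])]
side sleeve [array([ 0.4332, -0.3213]), array([ 0.4831, -0.3254]), array([ 0.4811, -0.4578]), array([ 0.4301, -0.4536])] toe [ 0.4617 -0.2503]
lamp side
```

Emit:
servo_tool([
  [[0, 0, 0], [4.7, -3.0, 0], 0],
  [[0, 0, 0], [4.7, -3.0, 0], 0],
  [[0, 0, 0], [4.7, -3.0, 0], 0],
  [[0, 0, 0], [4.7, -3.0, 0], 0],
  [[0, 0, 0], [4.7, -3.0, 0], 0],
  [[0, 0, 0], [4.7, -3.0, 0], 0],
  [[0, 0, 0], [4.7, -3.0, 0], 0],
  [[0, 0, 0], [4.7, -3.0, 0], 0],
  [[0, 0, 0], [4.7, -3.0, 0], 0],
  [[0, 0, 0], [4.7, -3.0, 0], 0],
  [[0, 0, 0], [4.7, -3.0, 0], 0],
  [[0, 0, 0], [4.7, -3.0, 0], 0],
])

```text
t: 1.8
ee_pos: [0.6376, -0.2135, 0.2313]
ee_rot: [3.117, 0.39, 0.0]
force: [1.1, -0.7, -0.0]
finger_gap: 0.003
grip_force: 0.0
```

Emit:
servo_tool([
  [[0, 0, 0], [4.7, -3.0, 0], 0],
  [[0, 0, 0], [4.7, -3.0, 0], 0],
  [[0, 0, -0.177], [0, 0, 0], 0],
  [[0, 0, -0.177], [0, 0, 0], 0],
  [[0, 0, 0], [0, 0, 0], 0],
  [[0, 0, 0], [0, 0, 0], 0],
])

```text
t: 2.55
ee_pos: [0.7127, -0.1339, 0.2313]
ee_rot: [-3.002, -0.926, 0.0]
force: [-0.6, -0.9, 0.2]
finger_gap: -0.001
grip_force: 0.0
```

Emit:
servo_tool([
  [[0, 0, 0], [0, 0, 2.8], 0],
  [[0, 0, 0], [0, 0, 2.7], 0],
  [[0, 0, 0], [0, -1.0, 0], 0],
  [[0, 0, 0], [0, -1.0, 0], 0],
  [[0, 0, 0], [0, -1.0, 0], 0],
  [[0, 0, 0], [0, -0.5, 0], 0],
  [[0, 0, 0], [0, -0.5, 0], 0],
  [[0, 0, 0], [0, -0.2, 0], 0],
  [[0, 0, 0.02], [0, -0.5, 0], 0],
  [[0, 0, 0.02], [0, -0.5, 0], 0],
  [[0, 0, 0.02], [0, -0.5, 0], 0],
  [[0, 0, 0.02], [0, -0.5, 0], 0],
])

```text
t: 4.05
ee_pos: [0.6778, -0.082, 0.1761]
ee_rot: [3.035, 0.81, -0.001]
force: [-0.4, -3.0, -0.6]
finger_gap: 0.0
grip_force: 1.0
```

Emit:
servo_tool([
  [[0, 0, 0.02], [0, -0.5, 0], 0],
  [[0, 0, 0.02], [0, -0.5, 0], 0],
  [[0, 0, 0.02], [0, -0.5, 0], 0],
  [[0, 0, 0.02], [0, -0.5, 0], 0],
  [[0, 0, 0.02], [0, -0.5, 0], 0],
  [[0, 0, 0.02], [0, -0.5, 0], 0],
  [[0, 0, 0.02], [0, -0.5, 0], 0],
  [[0, 0, 0.02], [0, -0.5, 0], 0],
  [[0, 0, 0.02], [0, -0.5, 0], 0],
  [[0, 0, 0.02], [0, -0.5, 0], 0],
  [[0, 0, 0.02], [0, -0.5, 0], 0],
])

```text
t: 5.42
ee_pos: [0.6555, -0.0318, 0.1762]
ee_rot: [-3.106, -0.472, 0.0]
force: [-1.1, -2.8, -0.1]
finger_gap: -0.003
grip_force: 1.1
```

Emit:
servo_tool([
  [[0, 0, 0.02], [0, -0.5, 0], 0],
  [[0, 0, 0.02], [0, -0.5, 0], 0],
  [[0, 0, 0.02], [0, -0.5, 0], 0],
  [[0, 0, 0.02], [0, -0.5, 0], 0],
  [[0, 0, 0.02], [0, -0.5, 0], 0],
  [[0, 0, 0.02], [0, -0.5, 0], 0],
  [[0, 0, 0.02], [0, -0.5, 0], 0],
  [[0, 0, 0], [0, 0, 0], 0],
])

```text
t: 6.42
ee_pos: [0.6474, 0.003, 0.1763]
ee_rot: [-3.13, -0.256, -0.001]
force: [0.2, 0.5, 0.2]
finger_gap: 0.001
grip_force: 0.0
```

```bash
python3 - <<'E'
from h import *
a=grab('top');b=grab('side')
im=a['image'].copy()
o=np.hstack([cv2.resize(im[60:245,155:305],(480,592),interpolation=cv2.INTER_CUBIC),cv2.resize(b['image'][110:250,215:290],(317,592),interpolation=cv2.INTER_CUBIC)])
cv2.imwrite('pics/c2.png',o)
E
```

```text
(no output)
```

View pics/c2.png

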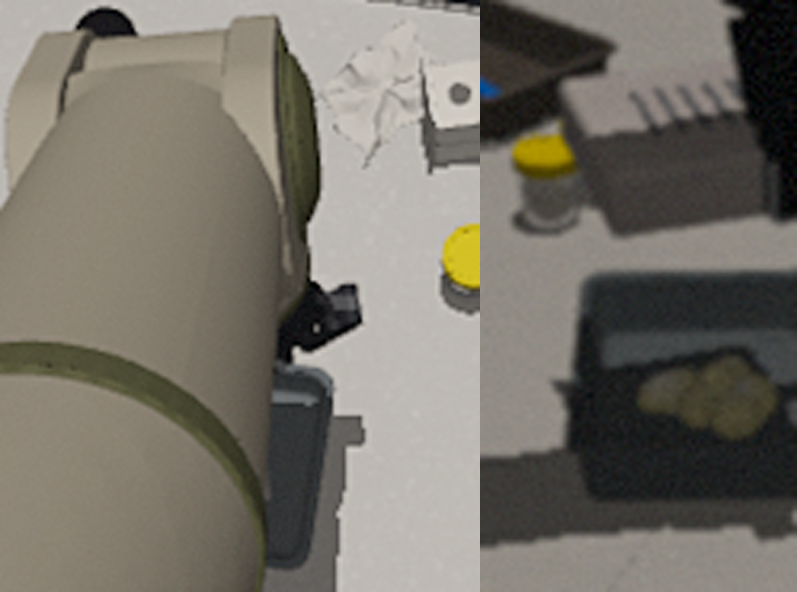

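The arm hides the head in the top view; in the side view the head hangs near the tray, its corner at (622,233). I'll back off for a clear look.

Emit:
servo_tool([
  [[0, 0, 0], [0, 2, 0], 0],
  [[0, 0, 0], [0, 4, 0], 0],
  [[0, 0, 0], [0, 5, -1], 0],
  [[0, 0, 0], [0, 5, -1], 0],
  [[0, 0, 0], [0, 5, -1], 0],
  [[0, 0, 0], [-1, 4.5, -1], 0],
  [[0, 0, 0], [0, 0, 0], 0],
])

```text
t: 7.4
ee_pos: [0.6773, -0.2595, 0.2171]
ee_rot: [3.128, 0.242, 0.001]
force: [0.1, -0.3, 0.8]
finger_gap: 0.001
grip_force: 0.0
```

```bash
python3 - <<'E'
from h import *
a=grab('top');b=grab('side')
im=a['image'].copy()
o=np.hstack([cv2.resize(im[60:245,155:305],(480,592),interpolation=cv2.INTER_CUBIC),cv2.resize(b['image'][110:250,215:290],(317,592),interpolation=cv2.INTER_CUBIC)])
cv2.imwrite('pics/c3.png',o)
E
```

```text
(no output)
```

View pics/c3.png

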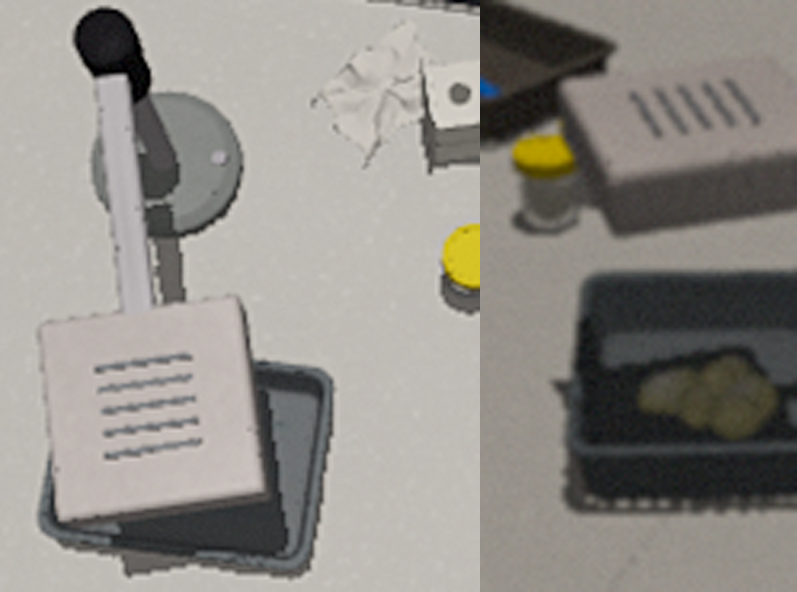

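```bash
python3 - <<'E'
from h import *
np.set_printoptions(precision=4,suppress=True)
a=grab('top')
f=lambda x,y,z:ray(a,155+x/3.2,60+y/3.2,z)[:2]
H=np.array([f(*p,.21) for p in[(40,325),(238,297),(270,493),(58,520)]])
c=H.mean(0);P=np.array([.852,.110])
print(H,c,np.linalg.norm(c-P),np.degrees(np.arctan2(*(c-P)[::-1]))%360)
print('vents',f(150,407,.21))
B=np.array([f(40,323,.21)-f(40,323,.21)])
L=[f(74,350,.046),f(42,520,.046)];Rr=[f(332,385,.046),f(310,555,.046)];Bo=[f(55,540,.046),f(295,573,.046)];T=[f(262,361,.046),f(315,368,.046)]
for e in(L,Rr,Bo,T):print(e)
E
```

```text
[[0.6594 0.147 ]
 [0.6768 0.0219]
 [0.5506 0.0002]
 [0.5348 0.1308]] [0.6054 0.075 ] 0.2490842650929804 188.0798291458107
vents [0.6057 0.076 ]
[array([0.6873, 0.1716]), array([0.556 , 0.1908])]
[array([ 0.6582, -0.0265]), array([ 0.5279, -0.0104])]
[array([0.5408, 0.1805]), array([0.5145, 0.0007])]
[array([0.6775, 0.0273]), array([ 0.6717, -0.0134])]
```

The head is centred on the tray to about 6 mm: head corners (40,325), (238,297), (270,493), (58,520) put its centre at (0.605,0.075), against the tray at (0.606,0.080). Next the prod: neck at about (0.4565,-0.286), axis about 89° yaw.

Emit:
servo_tool([
  [[0, 0, 0], [-4.45, -0.16, 0], 0.5],
  [[0, 0, 0], [-4.45, -0.16, 0], 0.5],
  [[0, 0, 0], [-4.45, -0.16, 0], 0.5],
  [[0, 0, 0], [-4.45, -0.16, 0], 0.5],
  [[0, 0, 0], [-4.45, -0.16, 0], 0.5],
  [[0, 0, -0.175], [0, 0, 0], 0.5],
  [[0, 0, -0.175], [0, 0, 0], 0.5],
  [[0, 0, -0.175], [0, 0, 0], 0.5],
  [[0, 0, -0.175], [0, 0, 0], 0.5],
  [[0, 0, -0.175], [0, 0, 0], 0.5],
  [[0, 0, -0.175], [0, 0, 0], 0.5],
  [[0, 0, -0.175], [0, 0, 0], 0.5],
])

```text
t: 9.05
ee_pos: [0.4582, -0.2783, 0.2163]
ee_rot: [-2.407, -2.019, -0.0]
force: [-0.3, -0.1, -0.4]
finger_gap: 0.501
grip_force: 0.0
```

Emit:
servo_tool([
  [[0, 0, -0.175], [0, 0, 0], 0.5],
  [[0, 0, 0], [0, 0, 5], 0.5],
  [[0, 0, 0], [0, 0, 5], 0.5],
  [[0, 0, 0], [0, 0, 0], 0.5],
])

```text
t: 9.55
ee_pos: [0.4565, -0.2775, 0.1138]
ee_rot: [-2.223, -2.211, 0.002]
force: [0.4, -0.3, 0.5]
finger_gap: 0.499
grip_force: 0.0
```

```bash
python3 - <<'E'
from h import *
np.set_printoptions(precision=4,suppress=True)
s=robot.read_state();print(s['ee_pos'],R.from_rotvec(s['ee_rot']).as_matrix(),s['joint_pos'])
E
```

```text
[ 0.4565 -0.2775  0.1138] [[ 0.0054  1.     -0.0054]
 [ 1.     -0.0054  0.0033]
 [ 0.0033 -0.0055 -1.    ]] [ 0.6608  0.5618 -0.3139  2.1189  0.3389  0.5143  0.0884]
```

Emit:
servo_tool([
  [[0, 0, 0], [-0.9, 0, 4], 0.5],
  [[0, 0, 0], [0, 0, 3.5], 0.5],
  [[0, 0, 0], [0, 0, 2], 0.5],
  [[0, 0, 0], [0, 0, 1.0], 0.5],
  [[0, 0, 0], [0, 0, 0.5], 0.5],
  [[0, 0, 0], [0, 0, 0], 0.5],
  [[0, 0, 0], [0, 0, 0], 0],
  [[0, 0, 0], [0, 0, 0], 0],
  [[0, 0, 0], [0, 0, 0], 0],
  [[0, 0, 0], [0, 0, 0], 0],
  [[0, 0, 0], [0, 0, 0], 0],
])

```text
t: 10.92
ee_pos: [0.4581, -0.2889, 0.0072]
ee_rot: [2.23, 2.211, 0.0]
force: [-0.6, 1.5, 7.7]
finger_gap: 0.161
grip_force: 58.6
```

Emit:
servo_tool([
  [[0, 0, 0], [0, 0, -0.3], 0],
  [[0, 0, 0], [0.5, 0, 0], 0],
  [[0, 0, 0], [1.3, 0.02, 0], 0],
  [[0, 0, 0], [1.5, 0.02, 0], 0],
  [[0, 0, 0], [1.5, 0.02, 0], 0],
  [[0, 0, 0], [1.5, 0.02, 0], 0],
  [[0, 0, 0], [1.5, 0.02, 0], 0],
  [[0, 0, 0], [1.5, 0.02, 0], 0],
  [[0, 0, 0], [1.5, 0.02, 0], 0],
  [[0, 0, 0], [1.5, 0.02, 0], 0],
  [[0, 0, 0], [1.5, 0.02, 0], 0],
  [[0, 0, 0], [1.2, 0.02, 0], 0],
])

```text
t: 12.42
ee_pos: [0.461, -0.1376, 0.0093]
ee_rot: [-2.23, -2.213, 0.0]
force: [1.0, 0.1, -0.5]
finger_gap: 0.156
grip_force: 58.6
```

```bash
python3 - <<'E'
from h import *
np.set_printoptions(precision=4,suppress=True)
s=robot.read_state();print(s['ee_pos'],s['force'],s['finger_gap'],R.from_rotvec(s['ee_rot']).as_matrix())
a=grab('top');b=grab('side')
o=np.vstack([cv2.resize(a['image'][225:300,245:445],(800,300),interpolation=cv2.INTER_CUBIC),cv2.resize(b['image'][260:410,110:310],(400,300),interpolation=cv2.INTER_CUBIC).repeat(1,0) if 0 else np.hstack([cv2.resize(b['image'][235:347,160:310],(400,299),interpolation=cv2.INTER_CUBIC)]*2)])
cv2.imwrite('pics/c4.png',o)
E
```

```text
[ 0.461  -0.1376  0.0093] [ 0.9527  0.1424 -0.4802] 0.1564483627083526 [[ 0.0076  1.     -0.    ]
 [ 1.     -0.0076  0.    ]
 [ 0.     -0.     -1.    ]]
```

View pics/c4.png

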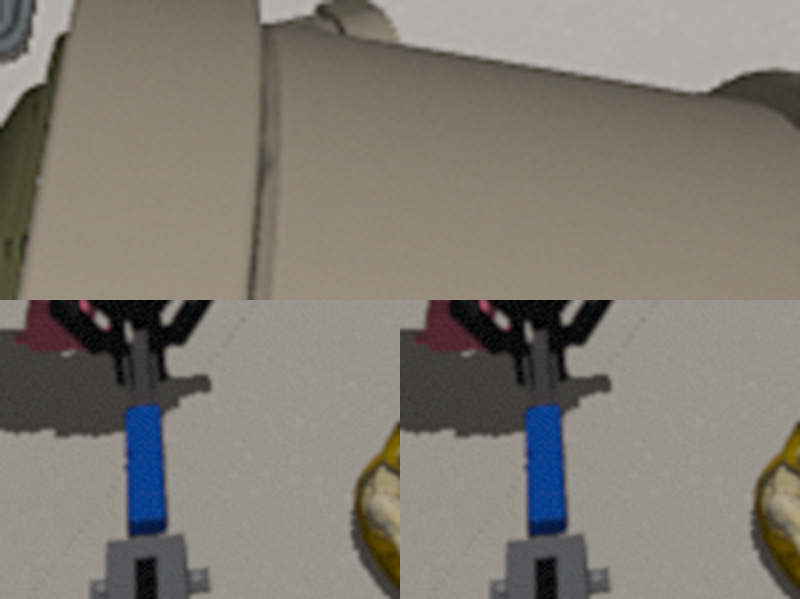

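The prod is clear of the sleeve: the blue handle shows from (145,405) to (147,533), and the sleeve mouth is at row 540. I'll lay it down and regrip it by the handle.

Emit:
servo_tool([
  [[0, 0, 0], [0.8, 0, 0], 0],
  [[0, 0, 0], [0, 0, 0.35], 0],
  [[0, 0, 0], [0, 0, 0], 0],
  [[0, 0, 0], [0, 0, 0], 0.4],
  [[0, 0, 0], [0, 0, 0], 0.4],
  [[0, 0, 0], [0, 0, 0], 0.4],
  [[0, 0, 0], [0, 0, -1.5], 0.4],
  [[0, 0, 0], [0, 0, -5], 0.4],
  [[0, 0, 0], [-5, 0, -2], 0.65],
  [[0, 0, 0], [-6, 0, 0], 0.65],
  [[0, 0, 0], [-6, 0, 0], 0.65],
  [[0, 0, 0], [0, 0, 0], 0.65],
])

```text
t: 14.02
ee_pos: [0.458, -0.3065, 0.0903]
ee_rot: [2.239, 2.202, -0.003]
force: [0.2, 1.4, -0.7]
finger_gap: 0.653
grip_force: 0.0
```

```bash
python3 - <<'E'
from h import *
s=robot.read_state();print(s['ee_pos'],s['force'],s['finger_gap'])
a=grab('top');b=grab('side')
o=np.vstack([cv2.resize(a['image'][225:300,245:445],(800,300),interpolation=cv2.INTER_CUBIC),cv2.resize(b['image'][210:360,110:310],(400,300),interpolation=cv2.INTER_CUBIC).repeat(2,1)[:,::1][:, :800]])
o[300:]=cv2.resize(b['image'][235:325,140:380],(800,300),interpolation=cv2.INTER_CUBIC)
cv2.imwrite('pics/c5.png',o)
E
```

```text
[ 0.45803169 -0.30651366  0.09033554] [ 0.23108907  1.44053536 -0.74410123] 0.6528007275464895
```

View pics/c5.png

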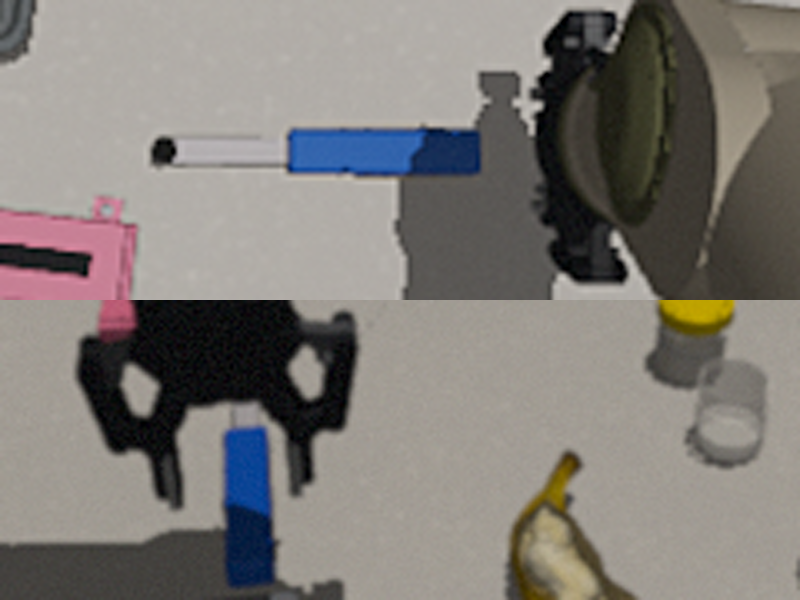

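The whole prod is visible, lying flat: handle x from 289 to 480 and y from 130 to 174 in the upper panel, toe at (163,151).

```bash
python3 - <<'E'
from h import *
np.set_printoptions(precision=4,suppress=True)
a=grab('top')
g=lambda x,y,z:ray(a,245+x/4,225+y/4,z)[:2]
f=(g(289,130,.02)+g(289,172,.02))/2; r=(g(480,131,.02)+g(480,174,.02))/2
print(f,r,np.linalg.norm(f-r),np.degrees(np.arctan2(*(f-r)[::-1])))
print('mid',r+(f-r)*.5,'toe',g(163,151,.046),g(160,152,.035),'neck',g(230,152,.012))
s=robot.read_state();print(s['ee_pos'],R.from_rotvec(s['ee_rot']).as_matrix())
E
```

```text
[ 0.4576 -0.1676] [ 0.4557 -0.284 ] 0.116329455854717 89.04876061706572
mid [ 0.4566 -0.2258] toe [ 0.4577 -0.091 ] [ 0.4573 -0.0892] neck [ 0.4575 -0.1321]
[ 0.4594 -0.2998  0.0904] [[ 0.0079  1.     -0.0006]
 [ 1.     -0.0079  0.0009]
 [ 0.0009 -0.0006 -1.    ]]
```

Emit:
servo_tool([
  [[0, 0, 0], [3.7, -0.2, 0], 0.65],
  [[0, 0, 0], [3.6, 0, 0], 0.65],
  [[0, 0, 0], [0, 0, 3], 0.65],
  [[0, 0, 0], [0, 0, 3], 0.65],
  [[0, 0, 0], [0, 0, 1.5], 0.65],
  [[0, 0, 0], [0, 0, 0.9], 0.65],
  [[0, 0, 0], [0, 0, 0], 0.65],
  [[0, 0, 0], [0, 0, 0], 0],
  [[0, 0, 0], [0, 0, 0], 0],
  [[0, 0, 0], [0, 0, 0], 0],
  [[0, 0, 0], [0, 0, 0], 0],
])

```text
t: 15.55
ee_pos: [0.4587, -0.2279, 0.0077]
ee_rot: [2.23, 2.211, 0.001]
force: [-0.3, 1.2, 4.3]
finger_gap: 0.309
grip_force: 59.3
```

Emit:
servo_tool([
  [[0, 0, 0], [0, 0, -1], 0],
  [[0, 0, 0], [0, 0, -3], 0],
  [[0, 0, 0], [0, 0, -3], 0],
  [[0, 0, 0], [0, 0, -3], 0],
  [[0, 0, 0], [0, 0, -1], 0],
  [[0, 0, 0], [0, 3, 0], 0],
  [[0, 0, 0], [0, 4, 0], 0],
  [[0, 0, 0], [0, 4, 0], 0],
  [[0, 0, 0], [0, 3.5, 0], 0],
  [[0, 0, 0], [2.5, 0, 0], 0],
  [[0, 0, 0], [0, 0, 0], 0],
  [[0, 0, 0], [0, 0, 0], 0],
])

```text
t: 17.05
ee_pos: [0.6028, -0.2044, 0.1164]
ee_rot: [-2.23, -2.212, 0.002]
force: [-0.7, -0.6, -0.2]
finger_gap: 0.304
grip_force: 59.4
```

```bash
python3 - <<'E'
from h import *
np.set_printoptions(precision=4,suppress=True)
a=grab('top');b=grab('side')
s=robot.read_state();p=s['ee_pos'];print(p,s['force'],s['finger_gap'],R.from_rotvec(s['ee_rot']).as_matrix())
pt=p+[0.001,.1365,.038];print(pt,proj(a,pt),proj(b,pt),proj(b,[.605,.075,.17]))
u,v=proj(b,pt)[0].astype(int);u0=u-65;v0=v-50
print(u0,v0)
cv2.imwrite('pics/c6.png',cv2.resize(b['image'][v0:v0+100,u0:u0+133],(798,600),interpolation=cv2.INTER_CUBIC))
E
```

```text
[ 0.6029 -0.2049  0.1166] [ 0.0918  0.1804 -0.6016] 0.3036858953636417 [[ 0.0091  1.     -0.0005]
 [ 1.     -0.0091 -0.0006]
 [-0.0006 -0.0005 -1.    ]]
[ 0.6039 -0.0684  0.1546] [[274.6516 193.0279]] [[273.2755 186.7889]] [[264.8542 150.8115]]
208 136
```

View pics/c6.png

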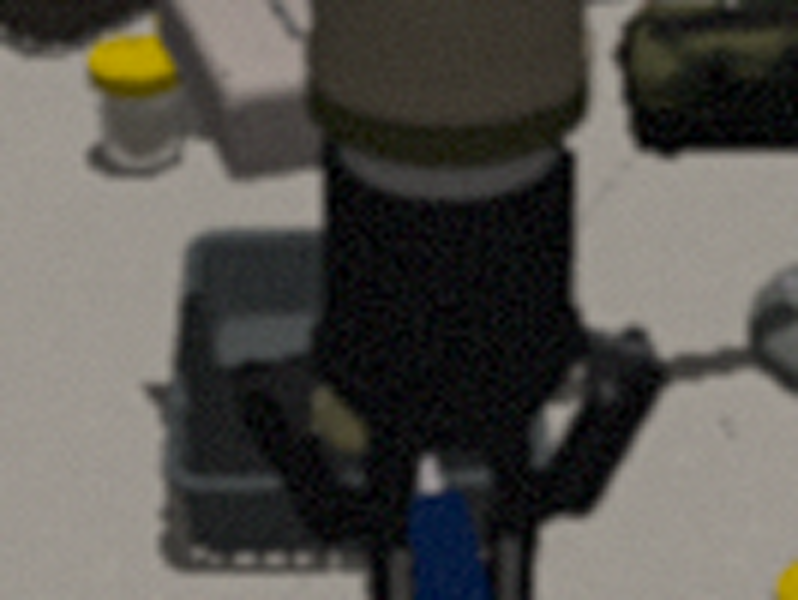

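The side view shows the handle gripped between the pads, its front edge at (435,490); the gripper body hides the toe. I'll check for droop numerically.

```bash
python3 - <<'E'
from h import *
np.set_printoptions(precision=4,suppress=True)
a=grab('top');b=grab('side')
p=robot.read_state()['ee_pos']
for dz in(-.01,0,.01):
  q=p+[0.001,.0605,-.0077+.02+dz]; print(dz,(proj(b,q)-[208,136])*6)
im=a['image'].max(2).astype(int)
print(im[180:206,262:292:1])
for dz in(-.01,0,.01): print(proj(a,p+[.001,.1365,.038+dz]))
E
```

```text
-0.01 [[426.3516 506.8122]]
0 [[426.1042 482.88  ]]
0.01 [[425.8538 458.6545]]
[[187 188 189 191 190 189 189 186 186 187 191 191 188 188 189 191 191 189
  189 189 188 187 187 188 186 188 188 188 187 190]
 [187 189 192 191 190 187 188 187 188 188 189 190 189 187 188 191 189 187
  188 189 190 188 187 189 188 187 187 188 187 188]
 [187 188 188 189 188 187 187 189 187 189 187 188 187 190 190 186 187 188
  188 191 190 189 188 188 187 189 188 188 188 188]
 [187 186 188 188 188 188 188 188 189 188 188 187 186 192 194 190 187 187
  189 189 189 188 187 189 190 187 189 190 188 187]
 [188 188 187 188 187 188 187 187 187 188 188 187 189 192 192 189 187 190
  190 191 188 190 189 188 187 188 190 188 188 187]
 [188 187 189 187 189 188 188 187 188 187 188 189 188 190 189 188 187 190
  189 188 189 188 188 188 189 188 189 189 188 187]
 [188 189 188 188 187 187 188 188 187 188 188 187 188 188 189 186 188 188
  188 188 187 188 188 189 189 188 188 188 189 186]
 [188 188 188 188 187 189 188 188 188 188 188 189 188 188 189 189 189 188
  188 188 188 188 189 189 189 190 189 190 187 189]
 [187 188 189 188 187
[... 1595 characters left out ...]
140 141]
 [189 190 189 190 191 189 189 187 192 191 188 192 187 171 164 163 161 160
  160 158 159 157 156 159 159 158 160 152 142 145]
 [188 189 189 187 188 189 187 188 187 187 190 192 191 193 193 194 193 194
  194 193 193 193 193 193 192 194 195 195 193 198]
 [187 189 187 187 188 188 188 188 187 188 191 192 189 188 189 188 189 188
  189 189 189 189 190 188 188 188 187 190 190 189]
 [188 188 187 189 187 187 187 188 189 188 187 188 188 189 189 189 188 189
  189 189 190 190 188 190 189 190 189 189 189 190]
 [188 188 188 188 188 188 188 188 187 188 188 188 190 193 193 195 194 195
  194 194 196 196 194 197 196 197 196 196 195 196]]
[[274.7126 193.8579]]
[[274.5784 192.9347]]
[[274.441  191.9893]]
```

Emit:
servo_tool([
  [[0, 0, 0], [1, 0, 0], 0],
  [[0, 0, 0], [2, 0, 0], 0],
  [[0, 0, 0], [2, 0, 0], 0],
  [[0, 0, 0], [2, 0, 0], 0],
  [[0, 0, 0], [2, 0, 0], 0],
  [[0, 0, 0], [2, 0, 0], 0],
  [[0, 0, 0], [2, 0, 0], 0],
  [[0, 0, 0], [1.4, 0, 0], 0],
  [[0, 0, 0], [0, 0, 0], 0],
  [[0, 0, 0], [0, 0, -1], 0],
  [[0, 0, 0], [0, 0, -0.7], 0],
  [[0, 0, 0], [0, 0, 0], 0],
])

```text
t: 18.75
ee_pos: [0.6051, -0.0606, 0.1347]
ee_rot: [2.231, 2.21, 0.001]
force: [0.2, -0.5, -1.0]
finger_gap: 0.309
grip_force: 59.4
```

Emit:
servo_tool([
  [[0, 0, 0], [0, 0, -0.2], 0],
  [[0, 0, 0], [0, 0, -0.2], 0],
  [[0, 0, 0], [0, 0, -0.1], 0],
  [[0, 0, 0], [0, 0, 0], 0],
])

```text
t: 19.25
ee_pos: [0.6046, -0.0597, 0.1387]
ee_rot: [-2.23, -2.213, 0.0]
force: [0.5, -0.0, -0.1]
finger_gap: 0.306
grip_force: 59.3
```

Emit:
servo_tool([
  [[0, 0, 0], [0, 0, -0.15], 0],
  [[0, 0, 0], [0, 0, -0.15], 0],
  [[0, 0, 0], [0, 0, 0], 0],
])

```text
t: 19.62
ee_pos: [0.6045, -0.0598, 0.1418]
ee_rot: [-2.23, -2.213, 0.0]
force: [0.6, -0.2, -2.1]
finger_gap: 0.311
grip_force: 59.2
```

Emit:
servo_tool([
  [[0, 0, 0], [0, 0, -0.15], 0],
  [[0, 0, 0], [0, 0, -0.15], 0],
  [[0, 0, 0], [0, 0, 0], 0],
])

```text
t: 20.0
ee_pos: [0.6046, -0.0598, 0.1449]
ee_rot: [2.23, 2.213, -0.0]
force: [-0.0, -0.3, -2.0]
finger_gap: 0.308
grip_force: 59.2
```

Emit:
servo_tool([
  [[0, 0, 0], [0, 0, -0.1], 0],
  [[0, 0, 0], [0, 0, -0.1], 0],
  [[0, 0, 0], [0, 0, 0], 0],
])

```text
t: 20.38
ee_pos: [0.6046, -0.0598, 0.1468]
ee_rot: [2.23, 2.213, 0.0]
force: [0.6, -0.3, -2.5]
finger_gap: 0.31
grip_force: 59.2
```

Emit:
servo_tool([
  [[0, 0, 0], [0, 0, -0.1], 0],
  [[0, 0, 0], [0, 0, -0.1], 0],
  [[0, 0, 0], [0, 0, 0], 0],
])

```text
t: 20.75
ee_pos: [0.6046, -0.0599, 0.1488]
ee_rot: [2.23, 2.212, -0.0]
force: [0.7, -0.2, -3.1]
finger_gap: 0.308
grip_force: 59.1
```

Emit:
servo_tool([
  [[0, 0, 0], [0, 0, -0.1], 0],
  [[0, 0, 0], [0, 0, 0], 0],
])

```text
t: 21.0
ee_pos: [0.6045, -0.06, 0.1497]
ee_rot: [-2.23, -2.212, 0.001]
force: [0.2, -1.5, -4.3]
finger_gap: 0.309
grip_force: 59.2
```

Emit:
servo_tool([
  [[0, 0, 0], [0, 0, -0.1], 0],
  [[0, 0, 0], [0, 0, -0.1], 0],
  [[0, 0, 0], [0, 0, 0], 0],
])

```text
t: 21.38
ee_pos: [0.6045, -0.0598, 0.1518]
ee_rot: [-2.23, -2.213, 0.0]
force: [-0.2, -1.8, -4.2]
finger_gap: 0.31
grip_force: 59.3
```

```bash
python3 - <<'E'
from h import *
s=robot.read_state();print(s['ee_pos'],s['force'],s['wrist_torque'])
b=grab('side');a=grab('top')
o=np.hstack([cv2.resize(b['image'][110:220,225:300],(400,587),interpolation=cv2.INTER_CUBIC),cv2.resize(a['image'][100:210,180:255],(400,587),interpolation=cv2.INTER_CUBIC)])
cv2.imwrite('pics/c7.png',o)
p=s['ee_pos']
for dz in(-.01,0,.01): print((proj(b,p+[.001,.0605,.0123+dz])-[225,110])*5.333)
E
```

```text
[ 0.60448693 -0.05975238  0.15179615] [-0.21868436 -1.77595549 -4.21786523] [-0.8482495   0.0737909   0.04730647]
[[237.37795957 327.87393478]]
[[236.90128053 307.31180347]]
[[236.41934963 286.52312628]]
```

View pics/c7.png

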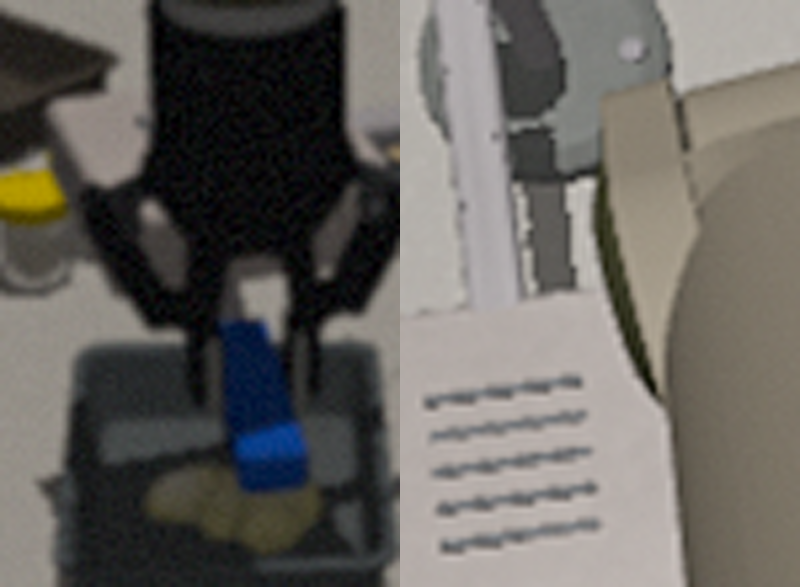

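The handle slopes slightly (front edge at row 322, against 307 if level). The force held at about 1.5–2 N over 8 mm and then rose to 4.3 N at the stop, so the switch is fully in. I'll withdraw and lay the prod down.

Emit:
servo_tool([
  [[0, 0, 0], [0, 0, 0.6], 0],
  [[0, 0, 0], [0, 0, 1.2], 0],
  [[0, 0, 0], [0, 0, 1.5], 0],
  [[0, 0, 0], [0, 0, 0.2], 0],
  [[0, 0, 0], [0, 0, 0], 0],
  [[0, 0, 0], [-1, 0, 0], 0],
  [[0, 0, 0], [-2.5, 0, 0], 0],
  [[0, 0, 0], [-3, 0, 0], 0],
  [[0, 0, 0], [-3, 0, 0], 0],
  [[0, 0, 0], [-3, 0, 0], 0],
  [[0, 0, 0], [-3, 0, 0], 0],
  [[0, 0, 0], [0, 0, 0], 0],
])

```text
t: 22.98
ee_pos: [0.6027, -0.2191, 0.117]
ee_rot: [2.235, 2.206, -0.002]
force: [0.2, -0.4, -1.1]
finger_gap: 0.307
grip_force: 59.7
```

Emit:
servo_tool([
  [[0, 0, 0], [-0.5, -3, 0], 0],
  [[0, 0, 0], [-0.5, -4, 0], 0],
  [[0, 0, 0], [0, -4, 0], 0],
  [[0, 0, 0], [0, -3.4, 0], 0],
  [[0, 0, 0], [0, 0, 0], 0],
  [[0, 0, 0], [0, 0, 4], 0],
  [[0, 0, 0], [0, 0, 3], 0],
  [[0, 0, 0], [0, 0, 1.5], 0],
  [[0, 0, 0], [0, 0, 0.4], 0],
  [[0, 0, 0], [0, 0, 0], 0],
])

```text
t: 24.22
ee_pos: [0.4599, -0.2236, 0.0282]
ee_rot: [2.23, 2.212, 0.0]
force: [-0.3, 0.6, -0.5]
finger_gap: 0.309
grip_force: 59.7
```

Emit:
servo_tool([
  [[0, 0, 0], [0, 0, 0.4], 0],
  [[0, 0, 0], [0, 0, 0.3], 0],
  [[0, 0, 0], [0, 0, 0], 0],
])

```text
t: 24.6
ee_pos: [0.4593, -0.2237, 0.0208]
ee_rot: [2.23, 2.212, -0.0]
force: [0.7, -0.0, -1.2]
finger_gap: 0.313
grip_force: 59.7
```

Emit:
servo_tool([
  [[0, 0, 0], [0, 0, 0.3], 0],
  [[0, 0, 0], [0, 0, 0.3], 0],
  [[0, 0, 0], [0, 0, 0], 0],
])

```text
t: 24.98
ee_pos: [0.4592, -0.2235, 0.0145]
ee_rot: [-2.23, -2.212, 0.0]
force: [0.8, 0.8, -1.2]
finger_gap: 0.305
grip_force: 59.7
```

Emit:
servo_tool([
  [[0, 0, 0], [0, 0, 0.15], 0],
  [[0, 0, 0], [0, 0, 0], 0],
])

```text
t: 25.22
ee_pos: [0.4593, -0.2236, 0.0132]
ee_rot: [-2.23, -2.213, 0.0]
force: [0.7, -0.2, -0.6]
finger_gap: 0.305
grip_force: 59.7
```

Emit:
servo_tool([
  [[0, 0, 0], [0, 0, 0.15], 0],
  [[0, 0, 0], [0, 0, 0], 0],
])

```text
t: 25.48
ee_pos: [0.4593, -0.2236, 0.0117]
ee_rot: [-2.23, -2.212, 0.0]
force: [0.5, 0.8, -0.6]
finger_gap: 0.306
grip_force: 59.7
```

Emit:
servo_tool([
  [[0, 0, 0], [0, 0, 0.15], 0],
  [[0, 0, 0], [0, 0, 0], 0],
])

```text
t: 25.72
ee_pos: [0.4593, -0.2236, 0.0102]
ee_rot: [-2.23, -2.213, 0.0]
force: [0.3, -0.3, -0.4]
finger_gap: 0.311
grip_force: 59.7
```

Toe contact at TCP z ≈ 0.0125 m means about 5 mm of droop. The toe therefore reached about 185 mm, which is the switch's fully-in height. Releasing now.

Emit:
servo_tool([
  [[0, 0, 0], [0, 0, 0.15], 0],
  [[0, 0, 0], [0, 0, 0], 0.6],
  [[0, 0, 0], [0, 0, 0], 0.6],
  [[0, 0, 0], [0, 0, 0], 0.6],
  [[0, 0, 0], [0, 0, -1.5], 0.6],
  [[0, 0, 0], [0, 0, -4], 0.6],
  [[0, 0, 0], [0, 0, -5], 0.6],
  [[0, 0, 0], [0, 0, -5], 0.6],
  [[0, 0, 0], [-5, 0, 0], 0.6],
  [[0, 0, 0], [-5, 0, 0], 0.6],
  [[0, 0, 0], [-5, 0, 0], 0.6],
  [[0, 0, 0], [0, 0, 0], 0.6],
])

```text
t: 27.22
ee_pos: [0.4566, -0.378, 0.1646]
ee_rot: [2.236, 2.204, -0.002]
force: [0.4, 0.6, -0.3]
finger_gap: 0.606
grip_force: 0.0
```

```bash
python3 - <<'E'
from h import *
print(robot.read_state()['ee_pos'])
a=grab('top')
cv2.imwrite('pics/f.png',cv2.resize(a['image'][60:300,150:470],(800,600),interpolation=cv2.INTER_CUBIC))
E
```

```text
[ 0.4566476  -0.37795191  0.16455137]
```

View pics/f.png

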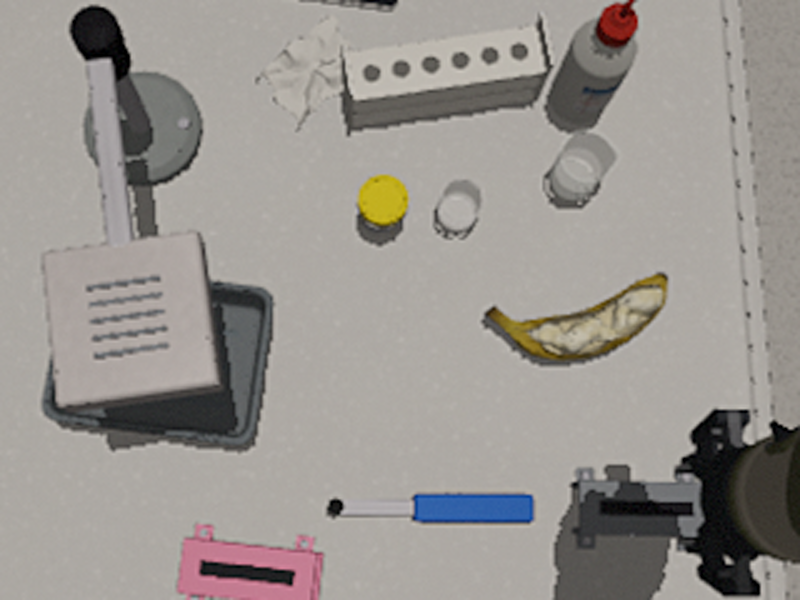

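The final view shows the lamp head unmoved over the tray (corner at (43,253)) and the prod flat on bare worktop from (335,508) to (532,508). The jars and banana are where they were, and the arm is clear.

```bash
python3 -c "
from station import robot
print(robot.sign_off())"
```

```text
the job is handed in; nothing more can be done
None
```

The job is handed in at about 27 s: the lamp hangs within about 6 mm of the tray's centre and the prod lies on the bare worktop; the hidden switch should be fully in, judged from the push force and the toe's height, since no camera could see it.

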